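Clamp the scanner stand to the riser

TASK

Clamp the barcode-scanner stand down on the wooden riser where it stands. With the handle still unturned, press gently on the thumb rest to slide the F-clamp's upper jaw down the bar until its rubber foot bears on the stand's plate and the jaw tips up slightly and binds on the bar; then screw the wooden handle clockwise about a quarter turn more so that the stand is held tight but not crushed. Leave the jaw bound, do not shift the stand, and leave the mug, mouse and tube rack alone.

Things in the scene. Friction and masses are not known exactly. Their poses are not given: they have to be found in the camera images.
- riser: Fixed wooden riser, board 260 x 360 x 18 mm, its top 75 mm above the bench; origin at bench level under its centre, z up, x from the robot's side to the far side, y to the left. It carries an F-clamp: an upright steel bar (20 mm along x, 8 mm along y) at x = 142, y = -50 mm, beyond the far edge, top 193 mm above the bench, with a lower jaw under the board.
- jaw (a joint): Slide of the upper jaw down the bar, in m: 0 at the top, limit 0.062. Friction 6.5 N against about 5 N of its own weight: it stays where left and a push of 1 to 4 N moves it. Its foot meets the plate at 21 to 45 mm; how far the foot is screwed onto the spindle differs each time, so find it by feel.
- tilt (a joint): Tip of the upper jaw, in rad: 0 square to the bar, growing as its handle end lifts. It begins to bite at 0.025 and stops at about 0.05. Pressing the thumb rest with about 14 N binds it well, 6 to 8 mm after the foot's first touch; under 9 N does not, over 18 N is too rough. Let go, it should stay at 0.03 to 0.045 with 4 to 8 N at the foot; if it reads less, press again.
- thumb_rest: Steel thumb rest, 30 x 30 x 4 mm, on top of the upper jaw's arm (16 mm wide, 22 mm high, dark steel, pointing from the bar to the robot's side), 48 mm from the bar's axis (riser x = 94 mm, y = -50 mm). Moves with the jaw.
- thumb_top (a point): Centre of the thumb rest's upper face; the place to press down on with closed fingertips. Axes as the riser's, apart from the tilt. The bar's top stands 8 mm above it with the jaw at the top, 35 to 60 mm when the jaw is bound.
- handle (a joint): Turn of the handle, in rad: 0 slack, growing clockwise seen from above, limit 3.2; starts at 0 to 0.3. Friction of 0.16 N m holds it where left. It turns in place and drives the spindle and foot down 4 mm per rad (steep thread); with the jaw bound the foot's load grows by about 10 N per rad, so a quarter turn from well bound ends at about 20 N.
- handle_grip (a point): Middle of the handle's wing, a wooden bar 12 mm thick, 60 mm long, 26 mm high, upright on the screw axis near the free end of the jaw's arm (riser x = 32, y = -50 mm), 110 mm from the bar. 37 mm above the arm's top face; the wing's lower edge is 24 mm above it. Turns with the handle: y is the wing's long direction (the riser's y at handle 0); grip it across x.
- spindle: Steel screw spindle (12 mm) under the free end of the jaw's arm, straight below the handle, with a rubber foot, 24 mm across and 12 mm thick, on its lower end. Origin on its axis, 24 mm below the arm's underside with the handle at 0. The foot's underside lies 5 to 27 mm below the origin: how far the foot is screwed on differs each time and is not reported. Its rubber gives 1 mm per 5 N.
- stand: Loose barcode-scanner stand, 0.7 kg: dark steel plate 90 x 160 x 12 mm lying on the riser, with a bent post and a grey scanner at its left end (top 152 mm above the plate's underside, 110 mm or more from the handle). Origin under the plate's centre, x and y along the plate's short and long sides. The spindle is above the plate's right part.
- mug: White mug, 72 mm wide, 85 mm high, loose on the riser's near right corner; bystander. Origin under its centre.
- mouse: Black computer mouse, 105 x 60 x 26 mm, loose on the bench right of the riser; bystander. Origin under its centre.
- rack: White tube rack, 60 x 150 mm, 92 mm high with the tubes, loose on the bench left of the riser; bystander. Origin under its centre.
Mind the look-alikes: they are no part of the job. There is more than one size of the stand; the job needs the largest.

How it is judged:
On the way, in this order (a step that is already met when the one before it is completed fails the run):
1. with the handle not yet turned (below 0.4 rad), the jaw has been slid down until its foot bears on the stand's plate with more than 2 N but less than 14 N and it has tipped by more than 0.025 rad (contact force between spindle and stand between 2 and 14 N and value of joint tilt above 0.025 rad and value of joint handle below 0.4 rad), for 0.2 s.
2. the handle has been screwed clockwise (past 0.7 rad) until the foot presses on the stand with more than 12 N (contact force between spindle and stand above 12 N and value of joint tilt above 0.025 rad and value of joint handle above 0.7 rad), for 0.3 s.
At the end, for the whole second after the job is handed in: The foot presses on the stand with 12 to 34 N by itself, the upper jaw is tipped by more than 0.025 rad (bound on the bar), and the stand rests flat (within 0.05 rad), at rest, within 10 mm of where it was (contact force between spindle and stand between 12 and 34 N and value of joint tilt above 0.025 rad and distance of stand from where it was at the start of the episode below 0.01 m and linear speed of stand below 0.01 m/s and angle between stand's own z axis and vertical below 0.05 rad); the robot touches nothing.
It fails at once if the foot presses on the stand with more than 36 N (crushed) (contact force between spindle and stand above 36 N).
It fails at once if the thumb rest is pressed with more than 20 N (contact force between anything else and thumb_rest above 20 N).
It fails at once if the stand is shifted by more than 15 mm (distance of stand from where it was at the start of the episode above 0.015 m).
It fails at once if a bystander (mug, mouse, rack) is moved by more than 15 mm (distance of any of mug, mouse, rack from where it was at the start of the episode above 0.015 m).
It also fails if it takes over 58 s, if anything falls off the work surface, if the arm or the gripper's body presses on something with over 40 N, if the wrist force passes 120 N, or if a joint passes its speed limit or range.

ROBOT

A 6-joint arm with a two-finger parallel gripper is mounted at the origin on the work surface. World frame = base frame: x ahead of the robot, y to its left, z up, the work surface at z = 0. Lengths are in m, angles in rad, forces in N, time in s.
With the tool pointing down it reaches from about 0.275 to 0.975 m from the base axis. Payload 8.4 kg.
Tool frame: the origin (TCP) lies midway between the tips of the shut fingers; the grasp point (between the pads) lies 19 mm behind it (grasp_offset is the distance from the TCP to the grasp point, in m); z points along the fingers, y is the line along which they close (so a half turn about z gives the same grasp; the last joint's range is limited). The gripper opens to 92 mm and grips with 3 to 60 N. Pads are 20 mm wide; open, the fingers measure 128 mm over their backs; the gripper's body (75 mm by 189 mm) begins 69 mm behind the grasp point.
Start: joints at [-1.258, 0.353, 1.633, -0, 1.155, -0.002], TCP at [0.194, -0.594, 0.215] pointing down, gripper open.
Joint ranges: [-2.63, 2.63], [-0.92, 2.1], [0.06, 2.66], [-1.3, 4.44], [0, 2.69], [-3.02, 3.02]. Speed limits (rad/s): [2.22, 2.22, 2.79, 3.14, 3.14, 3.14].

INTERFACE

Orientations are given as a 3x3 rotation matrix whose columns are the frame's x, y, z axes.
In Python, from workcell import * gives the robot as it stands.
- The arm moves only by the tool drive_tool, never from a script. Its argument "plan" is a list of rows, each a list of 3 entries, a list of its own where there are three numbers: the finger opening in mm, from 0 to 91.9, then the shift along the tool's x, y, z normalised to -1 to 1, where 1 is 50 cm, then the turn, a rotation vector about the tool's x, y, z normalised to -1 to 1, where 1 is 180 degrees. In form: [[gripper, [x, y, z], [wx, wy, wz]], ...]. A call has exactly 8 rows; each row is the pose to reach, as a shift and turn from the pose commanded when the call began, along the tool's axes at that moment, turning the shorter way round; what a row does not reach only later rows make up. A row lasts 1/12 s, in which the tool goes at most 41.7 mm and 7.16 degrees, less where a joint would pass 70% of its speed; a pose out of reach is approached as far as the arm can. A call with a number of a shift or a turn outside -1 to 1 is refused whole. A call with a gripper value outside its range is refused whole. The fingers move at their own pace and stop on an object; "squeeze" is the grip in N (left out, the last holds). Time passes only in rows, so rows that repeat a pose let the fingers close, or fill a call up. It gives the time, the measured TCP pose, the force, the opening and the grip force at its end, in the units of the state.
- get_state(): the state, without advancing time (a new reading comes with each control period).
- get_image(name): name is "scene" or "side" or "wrist"; returns (picture, depth): 384x512x3 uint8, red, green, blue; 384x512 float32, m along the optical axis (not along the pixel's ray), 0 where there is no reading.
- get_calibration(name): a dict with "fx", "fy", "cx", "cy" (pixels), "R" (3x3) and "t" (3): a world point X has camera coordinates R X + t; the wrist camera has in their place "hand_eye" (4x4, takes a point from camera to tool coordinates, whose origin is the TCP and whose axes are the flange's). Camera axes: x right, y down, z forward; pixel columns grow to the right and rows downward; lengths in m; the calibration is good to about 2 mm. A picture is of the moment at which its call begins: read the wrist's pose just before it. get_calibration takes no time and is no camera call.
- close_job(): hands the job in; it is judged then, once.
The state is a dict: "time_s": time; "joint_pos": joint angles; "joint_vel": joint speeds; "joint_efforts": joint torques, N m; "position": TCP position; "eef_rot": TCP orientation; "wrist_force": force on the tool from outside, world axes, zero at the start; "ft_torque": the same for the moment, N m; "grip_width": finger opening in m; "grip_force": force on a finger pad.
Only numpy, scipy, OpenCV 4.12 (cv2) and the standard library are available. Lean on these libraries where they do the work, as an engineer would, in place of code of your own. Each camera call takes 0.05 s, during which the arm holds its last target. There are 200 camera calls.

## Working session

There is one attempt and no reset: what is moved stays moved. The work goes in short steps, Python scripts to look and compute and a tool call to move; the robot and the scene stay as the last step left them, time stands still between calls to the robot, and variables do not carry over. Pictures are saved under pics/ and viewed, at most 10 in all, crops included, and the job is handed in when it is done.

Besides the shell and the picture viewer there is one more tool, called after ">>>" as name([rows], argument=value, ...), one row to a line, values as JSON. drive_tool: Moves the arm, as the interface text tells. Scaled input: -1 to 1 covers 50 cm each way for a shift and 180 degrees each way for a turn. Its arguments: {"type":"object","properties":{"plan":{"type":"array"},"squeeze":{"type":"number"}},"required":["plan"]}

```bash
mkdir -p pics; ls; python3 - <<'E'
from workcell import *
import cv2, numpy as np
s=get_state(); print(s)
for n in("scene","side"):
    im,d=get_image(n); cv2.imwrite(f"pics/{n}0.png",im[:,:,::-1]); np.savez(f"{n}0.npz",im=im,d=d); c=get_calibration(n); print(n,c)
print(get_calibration("wrist"))
E
```

```text
pics
{'time_s': 0.0, 'joint_pos': array([-1.25843199e+00,  3.53629722e-01,  1.63409161e+00, -3.15997933e-06,
        1.15523163e+00, -2.40971347e-03]), 'joint_vel': array([ 9.07922881e-04, -1.69686196e-04,  1.28036332e-03,  9.05800432e-05,
        7.56938009e-04, -1.29725351e-03]), 'joint_efforts': array([ 3.06196025e-04, -5.93847799e+01, -3.34216547e+01,  6.96701906e-02,
        2.35925359e-02, -7.36978291e-05]), 'position': array([ 0.19334576, -0.59383384,  0.21389341]), 'eef_rot': array([[ 9.50865963e-01,  3.09602557e-01, -4.20783997e-04],
       [ 3.09602843e-01, -9.50865083e-01,  1.29358575e-03],
       [ 3.88646703e-07, -1.36030258e-03, -9.99999075e-01]]), 'wrist_force': array([ 1.27684736, -0.70654304,  0.59972823]), 'ft_torque': array([-0.02936   , -0.04134888,  0.01246833]), 'grip_force': 0.0, 'grip_width': 0.09187943608109335}
scene {'fx': 474.2750709324922, 'fy': 474.2750709324922, 'cx': 259.5803549587553, 'cy': 181.70205793852452, 'R': array([[-0.3297108 ,  0.94405623, -0.00697285],
       [ 0.81200011,  0.27980707, -0.51221462],
       [-0.48160835, -0.17454464, -0.85882918]]), 't': array([ 0.11704259, -0.40496337,  1.81781526])}
side {'fx': 402.39146756191917, 'fy': 402.39146756191917, 'cx': 254.18547086476087, 'cy': 193.83334699158965, 'R': array([[-0.9743946 , -0.22422579,  0.01667196],
       [-0.1726424 ,  0.6986055 , -0.69436658],
       [ 0.14404778, -0.67946534, -0.71942831]]), 't': array([0.57332848, 0.17118608, 1.3130915 ])}
{'fx': 343.5604716949574, 'fy': 343.5604716949574, 'cx': 261.46654166606686, 'cy': 198.6056925696011, 'hand_eye': array([[-5.77325060e-04, -9.65268304e-01, -2.61259963e-01,
         7.28967650e-02],
       [ 9.99999827e-01, -5.86542586e-04, -4.26930826e-05,
         3.30587788e-04],
       [-1.12029815e-04, -2.61259942e-01,  9.65268476e-01,
        -1.70410857e-01],
       [ 0.00000000e+00,  0.00000000e+00,  0.00000000e+00,
         1.00000000e+00]])}
```

View pics/scene0.png

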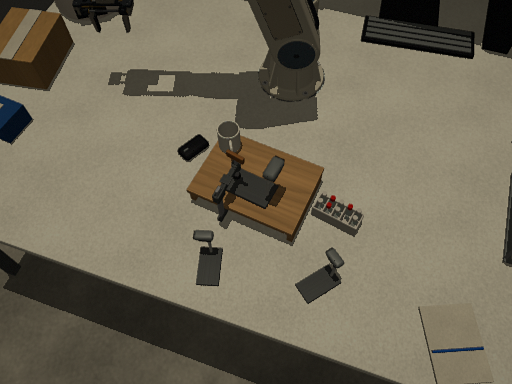

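View pics/side0.png

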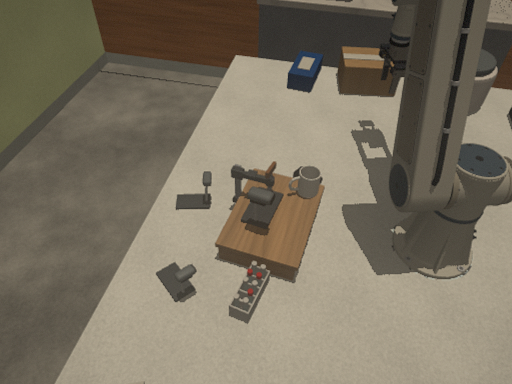

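Scene view: riser with corners near (238,135), (323,168), (295,240) and (188,190). The clamp bar is around (222,200) and the wooden handle around (236,157). The mug is at (229,137). The two stands on the bench are the look-alikes. Next I fit the riser from depth and enlarge the clamp.

```bash
cat > h.py <<'E'
import numpy as np, cv2
from workcell import *
def pts(n,d):
    c=get_calibration(n); v,u=np.mgrid[:384,:512]
    P=np.stack([(u-c["cx"])/c["fx"]*d,(v-c["cy"])/c["fy"]*d,d],-1)
    if n=="wrist":
        s=get_state(); T=c["hand_eye"]; P=P@T[:3,:3].T+T[:3,3]
        return P@s["eef_rot"].T+s["position"]
    return (P-c["t"])@c["R"]
E
python3 - <<'E'
from h import *
for n in("scene","side"):
    f=np.load(f"{n}0.npz"); im,d=f["im"],f["d"]; P=pts(n,d)
    hsv=cv2.cvtColor(im,cv2.COLOR_RGB2HSV)
    m=(d>0)&(abs(P[...,2]-.075)<.008)&(hsv[...,1]>90)&(P[...,0]>.3)&(P[...,0]<.95)&(abs(P[...,1])<.5)
    k,lab,st,_=cv2.connectedComponentsWithStats(m.astype(np.uint8)); i=1+st[1:,4].argmax(); m=lab==i
    Q=P[m]; print(n,m.sum(),np.median(Q[:,2]),cv2.minAreaRect((Q[:,:2]*1000).astype(np.float32)))
    b=(d>0)&(P[...,2]>.08)&(P[...,2]<.3)&cv2.dilate(m.astype(np.uint8),np.ones((25,25))).astype(bool)
    w=b&(hsv[...,1]>90)&(P[...,2]>.12); print("wood hi",w.sum(),P[w].mean(0) if w.any() else 0, P[w].max(0) if w.any() else 0,hsv[w].mean(0))
    v0,v1,u0,u1=(110,260,170,350) if n=="scene" else (140,330,190,350)
    cv2.imwrite(f"pics/{n}_c.png",cv2.resize(im[v0:v1,u0:u1,::-1],None,fx=3.0,fy=3.0,interpolation=2))
E
```

```text
scene 4387 0.07582980041177526 ((519.896728515625, 74.11326599121094), (300.5192565917969, 265.2331237792969), 83.89610290527344)
wood hi 197 [0.55410304 0.00606788 0.20800226] [0.67251134 0.13180217 0.22935683] [ 15.71573604 169.44670051  62.8071066 ]
side 4878 0.07604958836046795 ((516.6572875976562, 44.73298645019531), (359.48687744140625, 259.77667236328125), 83.90040588378906)
wood hi 68 [ 0.545482   -0.00421305  0.20949356] [0.59910694 0.08804051 0.2283753 ] [ 14.07352941 110.92647059 106.88235294]
```

View pics/scene_c.png

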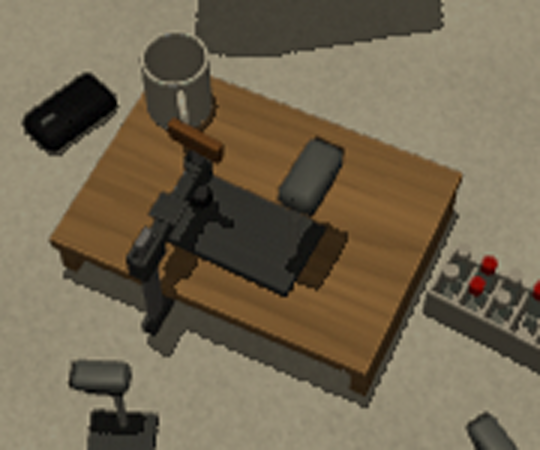

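```bash
cat >> h.py <<'E'
from scipy.spatial.transform import Rotation as Ro
YAW=np.deg2rad(-6.1)
def riser(x,y,z,o=(.5167,.0447)):
    c,s=np.cos(YAW),np.sin(YAW); return np.array([o[0]+c*x-s*y,o[1]+s*x+c*y,z])
def plan(p,psi=YAW):   # psi: world yaw of tool y, tool down
    s=get_state(); y=np.array([np.cos(psi),np.sin(psi),0]); z=np.array([0,0,-1.])
    T=np.column_stack([np.cross(y,z),y,z]); R=s["eef_rot"]
    print("shift",np.round(R.T@(np.array(p)-s["position"])/.5,4),"turn",np.round(Ro.from_matrix(R.T@T).as_rotvec()/np.pi,4))
E
python3 - <<'E'
from h import *
print(riser(.094,-.05,.185),riser(.032,-.05,.218))
plan(riser(.07,-.05,.34))
E
```

```text
[ 0.60485456 -0.01500572  0.185     ] [ 0.54320561 -0.00841735  0.218     ]
shift [ 1.0971 -0.866  -0.251 ] turn [-3.000e-04 -2.000e-04 -3.659e-01]
```

>>> drive_tool([
  [0,[0.02,-0.02,-0.08],[0,0,-0.03]],
  [0,[0.06,-0.05,-0.15],[0,0,-0.06]],
  [0,[0.11,-0.09,-0.2],[0,0,-0.1]],
  [0,[0.17,-0.13,-0.23],[0,0,-0.13]],
  [0,[0.23,-0.18,-0.25],[0,0,-0.16]],
  [0,[0.29,-0.23,-0.25],[0,0,-0.19]],
  [0,[0.35,-0.28,-0.25],[0,0,-0.22]],
  [0,[0.41,-0.33,-0.25],[0,0,-0.25]],
], squeeze=10)

```text
time_s: 0.77
position: [0.3378, -0.3722, 0.3397]
eef_rot: [[0.45, 0.893, 0.0], [0.893, -0.45, -0.0], [-0.0, 0.0, -1.0]]
wrist_force: [0.6, 0.5, 0.2]
grip_width: 0.0407
grip_force: 0.0
```

```bash
python3 -c "
from h import *
plan(riser(.07,-.05,.34))"
```

```text
shift [ 8.613e-01  1.109e-01 -7.000e-04] turn [ 1.000e-04  0.000e+00 -1.146e-01]
```

>>> drive_tool([
  [0,[0.07,0.01,0],[0,0,-0.02]],
  [0,[0.14,0.02,0],[0,0,-0.04]],
  [0,[0.22,0.03,0],[0,0,-0.06]],
  [0,[0.3,0.04,0],[0,0,-0.08]],
  [0,[0.38,0.05,0],[0,0,-0.1]],
  [0,[0.46,0.06,0],[0,0,-0.115]],
  [0,[0.54,0.07,0],[0,0,-0.115]],
  [0,[0.61,0.08,0],[0,0,-0.115]],
])

```text
time_s: 1.43
position: [0.512, -0.1178, 0.3394]
eef_rot: [[0.108, 0.994, -0.0], [0.994, -0.108, 0.0], [0.0, -0.0, -1.0]]
wrist_force: [0.3, -0.4, -0.5]
grip_width: 0.0008
grip_force: 0.0
```

```bash
python3 -c "
from h import *
plan(riser(.07,-.05,.34))"
```

```text
shift [ 0.2244  0.1143 -0.0011] turn [-0.     -0.0001 -0.0006]
```

>>> drive_tool([
  [0,[0.05,0.02,0],[0,0,0]],
  [0,[0.11,0.05,0],[0,0,0]],
  [0,[0.16,0.08,0],[0,0,0]],
  [0,[0.2,0.1,0],[0,0,0]],
  [0,[0.22,0.11,0],[0,0,0]],
  [0,[0.224,0.114,0],[0,0,0]],
  [0,[0.224,0.114,0],[0,0,0]],
  [0,[0.224,0.114,0],[0,0,0]],
])

```text
time_s: 2.1
position: [0.5796, -0.016, 0.3394]
eef_rot: [[0.109, 0.994, -0.001], [0.994, -0.109, -0.0], [-0.001, -0.001, -1.0]]
wrist_force: [0.5, -0.7, 0.0]
grip_width: 0.0004
grip_force: 0.0
```

```bash
python3 - <<'E'
from h import *
s=get_state(); print(s["position"],s["wrist_force"],s["joint_pos"])
c=get_calibration("wrist"); T=c["hand_eye"]
im,d=get_image("wrist"); np.savez("w0.npz",im=im,d=d,p=s["position"],R=s["eef_rot"])
def proj(X):
    X=s["eef_rot"].T@(X-s["position"]); X=T[:3,:3].T@(X-T[:3,3]); return (int(c["fx"]*X[0]/X[2]+c["cx"]),int(c["fy"]*X[1]/X[2]+c["cy"]))
o=im[:,:,::-1].copy()
for X,col in((riser(.094,-.05,.185),(0,0,255)),(riser(.032,-.05,.231),(255,0,0)),(riser(.142,-.05,.193),(0,255,0))):
    print(proj(X)); cv2.circle(o,proj(X),2,col,-1)
cv2.imwrite("pics/w0.png",o)
E
```

```text
[ 0.57959687 -0.01601687  0.33942671] [ 0.54441214 -0.73926388  0.04978824] [-2.99117532e-02  1.88533502e-01  1.57734448e+00 -4.97776006e-04
  1.37638217e+00  7.98594318e-02]
(287, 179)
(217, 191)
(339, 181)
```

View pics/w0.png

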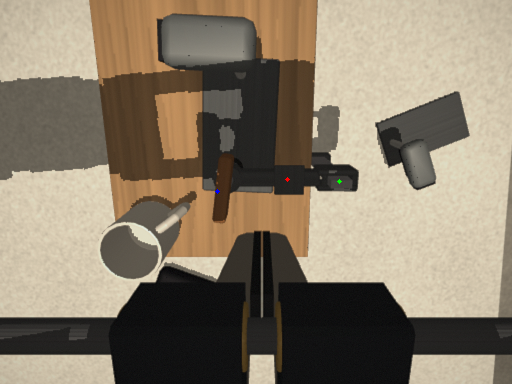

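The thumb rest shows at (289,180), within 2 px of the prediction. The wing runs from (226,153) to (220,220), and the mug's handle is near (190,200). I descend to just above the thumb rest.

```bash
python3 - <<'E'
from h import *
plan(riser(.095,-.05,.195))
f=np.load("w0.npz"); P=pts("wrist",f["d"])
hsv=cv2.cvtColor(f["im"],cv2.COLOR_RGB2HSV); v,u=np.mgrid[:384,:512]
def R(Q): 
    Q=Q-np.array([.5167,.0447,0]); c,s=np.cos(YAW),np.sin(YAW); return np.column_stack([c*Q[:,0]+s*Q[:,1],-s*Q[:,0]+c*Q[:,1],Q[:,2]])
m=(P[...,2]>.2)&(u>200)&(u<245)&(v>140)&(v<230); Q=R(P[m]); q=Q[Q[:,2]>.222]; print("wing",Q.mean(0),q.mean(0),q.min(0),q.max(0),cv2.minAreaRect((q[:,:2]*1000).astype(np.float32)))
m=(u>275)&(u<303)&(v>167)&(v<194); print("thumb",np.median(R(P[m]),0))
m=(u>90)&(u<200)&(v>185)&(v<285)&(P[...,2]>.10); Q=R(P[m]); print("mug",Q.min(0),Q.max(0), Q[Q[:,2]>.15].max(0))
E
```

```text
shift [0.0081 0.0521 0.2891] turn [-0.0001  0.0001 -0.0012]
wing [ 0.03527367 -0.04886379  0.22374827] [ 0.0395646  -0.04149083  0.26873605] [ 0.02568542 -0.07747425  0.22200408] [0.06863956 0.01931465 0.50995441] ((42.65605926513672, -27.407485961914062), (105.51002502441406, 17.32170295715332), 70.24348449707031)
thumb [ 0.0959265  -0.05278384  0.17546846]
mug [-0.11314825 -0.17181709  0.10000904] [0.06863956 0.01931465 0.50995441] [0.06863956 0.01931465 0.50995441]
```

>>> drive_tool([
  [0,[0.002,0.01,0.04],[0,0,0]],
  [0,[0.004,0.02,0.1],[0,0,0]],
  [0,[0.006,0.03,0.16],[0,0,0]],
  [0,[0.008,0.04,0.21],[0,0,0]],
  [0,[0.008,0.05,0.25],[0,0,0]],
  [0,[0.008,0.05,0.27],[0,0,0]],
  [0,[0.008,0.05,0.27],[0,0,0]],
  [0,[0.008,0.05,0.27],[0,0,0]],
])

```text
time_s: 2.82
position: [0.6051, -0.0145, 0.2051]
eef_rot: [[0.11, 0.994, -0.0], [0.994, -0.11, -0.0], [-0.0, -0.0, -1.0]]
wrist_force: [0.2, 0.6, 0.6]
grip_width: 0.0007
grip_force: 0.0
```

>>> drive_tool([
  [0,[0,0,0.003],[0,0,0]],
  [0,[0,0,0.006],[0,0,0]],
  [0,[0,0,0.009],[0,0,0]],
  [0,[0,0,0.012],[0,0,0]],
  [0,[0,0,0.015],[0,0,0]],
  [0,[0,0,0.018],[0,0,0]],
  [0,[0,0,0.021],[0,0,0]],
  [0,[0,0,0.024],[0,0,0]],
])

```text
time_s: 3.48
position: [0.6054, -0.0138, 0.1924]
eef_rot: [[0.109, 0.994, -0.0], [0.994, -0.109, 0.0], [-0.0, -0.0, -1.0]]
wrist_force: [0.0, -0.9, -0.6]
grip_width: 0.0003
grip_force: 0.0
```

>>> drive_tool([
  [0,[0,0,0.003],[0,0,0]],
  [0,[0,0,0.006],[0,0,0]],
  [0,[0,0,0.009],[0,0,0]],
  [0,[0,0,0.012],[0,0,0]],
  [0,[0,0,0.015],[0,0,0]],
  [0,[0,0,0.018],[0,0,0]],
  [0,[0,0,0.021],[0,0,0]],
  [0,[0,0,0.024],[0,0,0]],
])

```text
time_s: 4.15
position: [0.6055, -0.0139, 0.1804]
eef_rot: [[0.109, 0.994, -0.0], [0.994, -0.109, -0.0], [-0.0, -0.0, -1.0]]
wrist_force: [0.6, -0.7, -0.4]
grip_width: 0.0002
grip_force: 0.0
```

>>> drive_tool([
  [0,[0,0,0.003],[0,0,0]],
  [0,[0,0,0.006],[0,0,0]],
  [0,[0,0,0.009],[0,0,0]],
  [0,[0,0,0.012],[0,0,0]],
  [0,[0,0,0.015],[0,0,0]],
  [0,[0,0,0.018],[0,0,0]],
  [0,[0,0,0.021],[0,0,0]],
  [0,[0,0,0.024],[0,0,0]],
])

```text
time_s: 4.82
position: [0.6055, -0.0138, 0.1685]
eef_rot: [[0.109, 0.994, 0.0], [0.994, -0.109, 0.0], [0.0, 0.0, -1.0]]
wrist_force: [-0.0, -0.4, 1.4]
grip_width: 0.0007
grip_force: 0.8
```

>>> drive_tool([
  [0,[0,0,0.001],[0,0,0]],
  [0,[0,0,0.002],[0,0,0]],
  [0,[0,0,0.003],[0,0,0]],
  [0,[0,0,0.004],[0,0,0]],
  [0,[0,0,0.005],[0,0,0]],
  [0,[0,0,0.006],[0,0,0]],
  [0,[0,0,0.007],[0,0,0]],
  [0,[0,0,0.008],[0,0,0]],
])

```text
time_s: 5.48
position: [0.6054, -0.0139, 0.1645]
eef_rot: [[0.109, 0.994, -0.0], [0.994, -0.109, 0.0], [-0.0, -0.0, -1.0]]
wrist_force: [-1.0, 0.2, 2.3]
grip_width: 0.0005
grip_force: 0.7
```

>>> drive_tool([
  [0,[0,0,0.001],[0,0,0]],
  [0,[0,0,0.002],[0,0,0]],
  [0,[0,0,0.003],[0,0,0]],
  [0,[0,0,0.004],[0,0,0]],
  [0,[0,0,0.005],[0,0,0]],
  [0,[0,0,0.006],[0,0,0]],
  [0,[0,0,0.007],[0,0,0]],
  [0,[0,0,0.008],[0,0,0]],
])

```text
time_s: 6.15
position: [0.6056, -0.0138, 0.1611]
eef_rot: [[0.109, 0.994, 0.0], [0.994, -0.109, 0.0], [0.0, 0.0, -1.0]]
wrist_force: [-2.7, -0.2, 8.7]
grip_width: 0.0006
grip_force: 4.1
```

>>> drive_tool([
  [0,[0,0,0.0005],[0,0,0]],
  [0,[0,0,0.001],[0,0,0]],
  [0,[0,0,0.0015],[0,0,0]],
  [0,[0,0,0.002],[0,0,0]],
  [0,[0,0,0.002],[0,0,0]],
  [0,[0,0,0.002],[0,0,0]],
  [0,[0,0,0.002],[0,0,0]],
  [0,[0,0,0.002],[0,0,0]],
])

```text
time_s: 6.82
position: [0.6057, -0.0139, 0.1604]
eef_rot: [[0.109, 0.994, 0.001], [0.994, -0.109, 0.0], [0.0, 0.001, -1.0]]
wrist_force: [-2.1, -0.4, 8.9]
grip_width: 0.0006
grip_force: 4.5
```

>>> drive_tool([
  [0,[0,0,0.0005],[0,0,0]],
  [0,[0,0,0.001],[0,0,0]],
  [0,[0,0,0.0015],[0,0,0]],
  [0,[0,0,0.002],[0,0,0]],
  [0,[0,0,0.0025],[0,0,0]],
  [0,[0,0,0.003],[0,0,0]],
  [0,[0,0,0.003],[0,0,0]],
  [0,[0,0,0.003],[0,0,0]],
])

```text
time_s: 7.48
position: [0.6059, -0.0138, 0.1593]
eef_rot: [[0.109, 0.994, 0.001], [0.994, -0.109, -0.0], [0.0, 0.001, -1.0]]
wrist_force: [-3.9, 0.3, 12.0]
grip_width: 0.0001
grip_force: 5.9
```

>>> drive_tool([
  [0,[0,0,0.0005],[0,0,0]],
  [0,[0,0,0.001],[0,0,0]],
  [0,[0,0,0.0015],[0,0,0]],
  [0,[0,0,0.002],[0,0,0]],
  [0,[0,0,0.002],[0,0,0]],
  [0,[0,0,0.002],[0,0,0]],
  [0,[0,0,0.002],[0,0,0]],
  [0,[0,0,0.002],[0,0,0]],
])

```text
time_s: 8.15
position: [0.606, -0.0139, 0.1586]
eef_rot: [[0.109, 0.994, 0.001], [0.994, -0.109, -0.0], [0.0, 0.001, -1.0]]
wrist_force: [-4.1, 1.0, 13.7]
grip_width: 0.0003
grip_force: 6.9
```

```bash
python3 - <<'E'
from h import *
F=[]
for i in range(3):
    F.append(get_state()["wrist_force"]); get_image("side")
print(np.round(F,2))
E
```

```text
[[-4.12  0.97 13.74]
 [-4.16 -0.52 14.18]
 [-4.96 -0.85 13.13]]
```

>>> drive_tool([
  [0,[0,0,0.0005],[0,0,0]],
  [0,[0,0,0.001],[0,0,0]],
  [0,[0,0,0.001],[0,0,0]],
  [0,[0,0,0.001],[0,0,0]],
  [0,[0,0,0.001],[0,0,0]],
  [0,[0,0,0.001],[0,0,0]],
  [0,[0,0,0.001],[0,0,0]],
  [0,[0,0,0.001],[0,0,0]],
])

```text
time_s: 8.97
position: [0.606, -0.0139, 0.1583]
eef_rot: [[0.109, 0.994, 0.002], [0.994, -0.109, -0.0], [0.0, 0.002, -1.0]]
wrist_force: [-5.0, 1.0, 15.2]
grip_width: 0.0007
grip_force: 7.4
```

>>> drive_tool([
  [0,[0,0,-0.003],[0,0,0]],
  [0,[0,0,-0.006],[0,0,0]],
  [0,[0,0,-0.01],[0,0,0]],
  [0,[0,0,-0.03],[0,0,0]],
  [0,[0,0,-0.07],[0,0,0]],
  [0,[0,0,-0.13],[0,0,0]],
  [0,[0,0,-0.19],[0,0,0]],
  [0,[0,0,-0.24],[0,0,0]],
])

```text
time_s: 9.63
position: [0.6057, -0.0139, 0.2791]
eef_rot: [[0.109, 0.994, 0.001], [0.994, -0.109, -0.0], [0.0, 0.001, -1.0]]
wrist_force: [0.7, 0.5, -0.2]
grip_width: 0.0005
grip_force: 0.0
```

```bash
python3 -c "
from h import *
plan(riser(.032,-.05,.29))"
```

```text
shift [-0.0028 -0.1254 -0.022 ] turn [ 0.0003 -0.     -0.0009]
```

>>> drive_tool([
  [40,[0,-0.02,-0.02],[0,0,0]],
  [40,[0,-0.05,-0.02],[0,0,0]],
  [40,[0,-0.08,-0.02],[0,0,0]],
  [40,[-0.002,-0.11,-0.02],[0,0,0]],
  [40,[-0.003,-0.125,-0.02],[0,0,0]],
  [40,[-0.003,-0.125,-0.02],[0,0,0]],
  [40,[-0.003,-0.125,-0.02],[0,0,0]],
  [40,[-0.003,-0.125,-0.02],[0,0,0]],
])

```text
time_s: 10.3
position: [0.5437, -0.0086, 0.2865]
eef_rot: [[0.109, 0.994, 0.0], [0.994, -0.109, -0.0], [0.0, 0.0, -1.0]]
wrist_force: [-0.0, -0.2, 1.2]
grip_width: 0.0403
grip_force: 0.0
```

```bash
python3 - <<'E'
from h import *
s=get_state(); print(s["position"],s["joint_pos"])
im,d=get_image("wrist"); np.savez("w1.npz",im=im,d=d); P=pts("wrist",d)
hsv=cv2.cvtColor(im,cv2.COLOR_RGB2HSV); v,u=np.mgrid[:384,:512]
Q=P-np.array([.5167,.0447,0]); c,sn=np.cos(YAW),np.sin(YAW); Q=np.stack([c*Q[...,0]+sn*Q[...,1],-sn*Q[...,0]+c*Q[...,1],Q[...,2]],-1)
np.save("Q1.npy",Q)
box=(Q[...,0]>0)&(Q[...,0]<.065)&(Q[...,1]>-.1)&(Q[...,1]<0)&(Q[...,2]<.23)&(d>0)
m=box&(Q[...,2]>.16)&(hsv[...,1]>90); z=np.percentile(Q[m][:,2],[5,50,95]); print("wing z",z, m.sum())
t=m&(Q[...,2]>z[2]-.006); print("top",Q[t].mean(0),cv2.minAreaRect((Q[t][:,:2]*1000).astype(np.float32)))
# arm/thumb profile along x at y=-.05
for x in np.arange(.0,.16,.01):
    k=(abs(Q[...,0]-x)<.004)&(abs(Q[...,1]+.05)<.005)&(Q[...,2]<.23)&(d>0)
    if k.any(): print(round(x,3),k.sum(),np.percentile(Q[k][:,2],[20,90]).round(4))
cv2.imwrite("pics/w1.png",im[:,:,::-1])
E
```

```text
[ 0.54367314 -0.00855808  0.28653197] [-1.84924725e-02  1.62195598e-01  1.72348992e+00 -9.73203191e-06
  1.25557024e+00  9.08276399e-02]
wing z [0.19249611 0.20649084 0.20779754] 1322
top [ 0.03614201 -0.05038771  0.20645155] ((36.103389739990234, -51.91949462890625), (60.07371139526367, 12.07813835144043), 82.06813049316406)
0.0 62 [0.0866 0.088 ]
0.01 61 [0.0864 0.0881]
0.02 108 [0.0872 0.1598]
0.03 148 [0.1594 0.2074]
0.04 106 [0.2059 0.2076]
0.05 111 [0.1549 0.1584]
0.06 153 [0.0874 0.1567]
0.07 158 [0.0874 0.1563]
0.08 167 [0.0871 0.1592]
0.09 160 [0.075  0.1596]
0.1 155 [0.0751 0.1594]
0.11 137 [0.0751 0.1588]
0.12 154 [0.0754 0.1545]
0.13 250 [0.0774 0.1864]
0.14 258 [0.0857 0.1935]
0.15 282 [0.0715 0.1935]
```

View pics/w1.png

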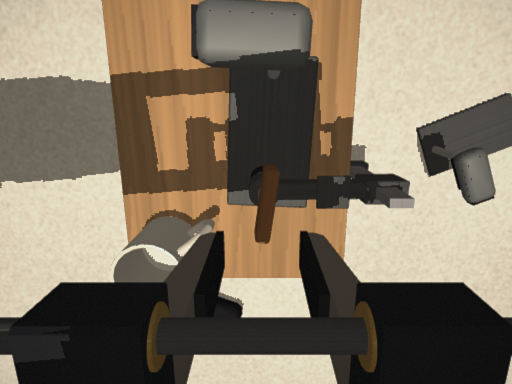

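The wing's top is centred at riser (0.036, -0.051), z 0.207, and turned about 8° clockwise. The arm's top slopes by about 0.035–0.05 rad, so the jaw is bound. Next I grip the wing.

```bash
python3 -c "
from h import *
plan(riser(.0355,-.051,.179),YAW-np.deg2rad(8))"
```

```text
shift [-0.0018  0.006   0.2148] turn [ 0.     -0.      0.0435]
```

>>> drive_tool([
  [40,[0,0.003,0.02],[0,0,0.02]],
  [40,[-0.002,0.006,0.05],[0,0,0.044]],
  [40,[-0.002,0.006,0.09],[0,0,0.044]],
  [40,[-0.002,0.006,0.13],[0,0,0.044]],
  [40,[-0.002,0.006,0.17],[0,0,0.044]],
  [40,[-0.002,0.006,0.2],[0,0,0.044]],
  [40,[-0.002,0.006,0.214],[0,0,0.044]],
  [40,[-0.002,0.006,0.214],[0,0,0.044]],
])

```text
time_s: 11.02
position: [0.5454, -0.0099, 0.1778]
eef_rot: [[0.245, 0.969, -0.003], [0.969, -0.245, 0.0], [-0.001, -0.003, -1.0]]
wrist_force: [-0.2, 1.1, -0.3]
grip_width: 0.0399
grip_force: 0.0
```

>>> drive_tool([
  [20,[0,0,0],[0,0,0]],
  [20,[0,0,0],[0,0,0]],
  [20,[0,0,0],[0,0,0]],
  [20,[0,0,0],[0,0,0]],
  [16,[0,0,0],[0,0,0]],
  [14,[0,0,0],[0,0,0]],
  [12,[0,0,0],[0,0,0]],
  [10,[0,0,0],[0,0,0]],
], squeeze=15)

```text
time_s: 11.68
position: [0.5469, -0.01, 0.1799]
eef_rot: [[0.245, 0.97, 0.002], [0.97, -0.245, -0.0], [0.0, 0.002, -1.0]]
wrist_force: [5.1, -0.8, -0.7]
grip_width: 0.0125
grip_force: 15.0
```

>>> drive_tool([
  [8,[0,0.001,0],[0,0,0]],
  [8,[0,0.002,0],[0,0,0.01]],
  [8,[0,0.003,0],[0,0,0.03]],
  [8,[0,0.003,0],[0,0,0.06]],
  [8,[0,0.003,0],[0,0,0.09]],
  [8,[0,0.003,0],[0,0,0.12]],
  [8,[0,0.003,0],[0,0,0.14]],
  [8,[0,0.003,0],[0,0,0.15]],
], squeeze=30)

```text
time_s: 12.35
position: [0.5472, -0.0101, 0.1801]
eef_rot: [[0.661, 0.75, -0.001], [0.75, -0.661, 0.0], [-0.0, -0.001, -1.0]]
wrist_force: [0.4, 0.6, 4.9]
grip_width: 0.012
grip_force: 30.1
```

>>> drive_tool([
  [8,[0,0,0],[0,0,0.02]],
  [8,[0,0,0],[0,0,0.05]],
  [8,[0,0,0],[0,0,0.08]],
  [8,[0,0,0],[0,0,0.11]],
  [8,[0,0,0],[0,0,0.14]],
  [8,[0,0,0],[0,0,0.16]],
  [8,[0,0,0],[0,0,0.18]],
  [8,[0,0,0],[0,0,0.18]],
])

```text
time_s: 13.02
position: [0.5477, -0.01, 0.1805]
eef_rot: [[0.96, 0.279, 0.0], [0.279, -0.96, 0.0], [0.001, -0.0, -1.0]]
wrist_force: [1.3, 0.6, 8.1]
grip_width: 0.0116
grip_force: 30.0
```

```bash
python3 -c "
from h import *
s=get_state();print(s['wrist_force'],s['ft_torque'],s['joint_pos'][5],s['position'])"
```

```text
[1.27769831 0.64436259 8.05419307] [0.31490924 0.35765924 0.06644891] 1.2665978531447966 [ 0.54769292 -0.00999933  0.18053122]
```

>>> drive_tool([
  [8,[0,0,-0.001],[0,0,0.02]],
  [8,[0,0,-0.002],[0,0,0.05]],
  [8,[0,0,-0.003],[0,0,0.08]],
  [8,[0,0,-0.003],[0,0,0.11]],
  [8,[0,0,-0.003],[0,0,0.14]],
  [8,[0,0,-0.003],[0,0,0.16]],
  [8,[0,0,-0.003],[0,0,0.16]],
  [8,[0,0,-0.003],[0,0,0.16]],
])

```text
time_s: 13.68
position: [0.548, -0.0106, 0.1817]
eef_rot: [[0.977, -0.212, 0.001], [-0.212, -0.977, -0.001], [0.001, 0.0, -1.0]]
wrist_force: [2.6, -2.6, 5.7]
grip_width: 0.0118
grip_force: 30.0
```

>>> drive_tool([
  [8,[0,0,-0.001],[0,0,0]],
  [8,[0,0,-0.002],[0,0,0]],
  [8,[0,0,-0.002],[0,0,0]],
  [8,[0,0,-0.002],[0,0,0]],
  [8,[0,0,-0.002],[0,0,0]],
  [8,[0,0,-0.002],[0,0,0]],
  [36,[0,0,-0.002],[0,0,0]],
  [36,[0,0,-0.002],[0,0,0]],
])

```text
time_s: 14.35
position: [0.5464, -0.0098, 0.1815]
eef_rot: [[0.977, -0.214, -0.002], [-0.214, -0.977, 0.001], [-0.003, -0.0, -1.0]]
wrist_force: [-0.4, -0.5, 0.3]
grip_width: 0.0231
grip_force: 0.0
```

>>> drive_tool([
  [36,[0,0,-0.002],[0,0,0]],
  [36,[0,0,-0.002],[0,0,0]],
  [36,[0,0,-0.002],[0,0,0]],
  [36,[0,0,-0.02],[0,0,0]],
  [36,[0,0,-0.06],[0,0,0]],
  [36,[0,0,-0.12],[0,0,0]],
  [36,[0,0,-0.18],[0,0,0]],
  [36,[0,0,-0.22],[0,0,0]],
])

```text
time_s: 15.02
position: [0.5481, -0.0102, 0.2955]
eef_rot: [[0.977, -0.214, 0.003], [-0.214, -0.977, 0.0], [0.003, -0.001, -1.0]]
wrist_force: [1.5, -0.4, 0.0]
grip_width: 0.0363
grip_force: 0.0
```

```bash
python3 - <<'E'
from h import *
s=get_state(); print(s["position"],s["wrist_force"],s["grip_width"])
im,d=get_image("wrist"); P=pts("wrist",d)
hsv=cv2.cvtColor(im,cv2.COLOR_RGB2HSV)
Q=P-np.array([.5167,.0447,0]); c,sn=np.cos(YAW),np.sin(YAW); Q=np.stack([c*Q[...,0]+sn*Q[...,1],-sn*Q[...,0]+c*Q[...,1],Q[...,2]],-1)
m=(Q[...,0]>-.01)&(Q[...,0]<.08)&(Q[...,1]>-.1)&(Q[...,1]<0)&(Q[...,2]<.23)&(d>0)&(Q[...,2]>.17)&(hsv[...,1]>90)
print("top",m.sum(),np.percentile(Q[m][:,2],[50,95]))
z=np.percentile(Q[m][:,2],95); t=m&(Q[...,2]>z-.006); print(Q[t].mean(0),cv2.minAreaRect((Q[t][:,:2]*1000).astype(np.float32)))
k=(abs(Q[...,1]+.05)<.006)&(Q[...,2]>.145)&(Q[...,2]<.166)&(d>0)
for a,b in((.07,.078),(.08,.108),(.112,.122)):
    j=k&(Q[...,0]>a)&(Q[...,0]<b); print(a,j.sum(),np.median(Q[j][:,2]) if j.any() else 0)
j=k&(Q[...,0]>.082)&(Q[...,0]<.106)
if j.sum()>20: print("thumb slope",np.polyfit(Q[j][:,0],Q[j][:,2],1))
cv2.imwrite("pics/w2.png",im[:,:,::-1])
E
```

```text
[ 0.54812056 -0.0101638   0.29550469] [ 1.45656513 -0.39871932  0.04089705] 0.03629995435099559
top 1137 [0.21237317 0.2142082 ]
[ 0.03987214 -0.05205211  0.21236419] ((38.93842315673828, -52.04364013671875), (11.262491226196289, 59.73750686645508), 83.41282653808594)
0.07 118 0.16127263584829585
0.08 430 0.16428111373494772
0.112 161 0.1594306921384726
thumb slope [0.02508724 0.16178426]
```

View pics/w2.png

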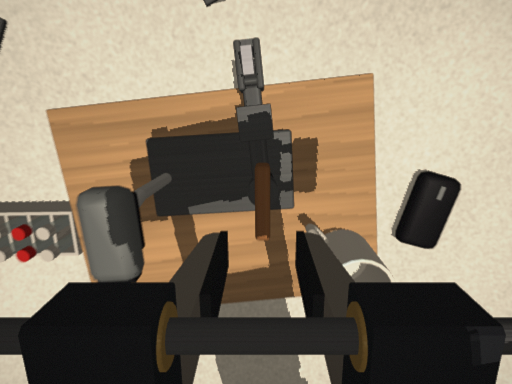

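The wing now lies along the arm, so it has turned about 88°. I need to check whether the apparent rise of the jaw is real or a camera bias.

```bash
python3 - <<'E'
from h import *
im,d=get_image("wrist"); P=pts("wrist",d); hsv=cv2.cvtColor(im,cv2.COLOR_RGB2HSV)
Q=P-np.array([.5167,.0447,0]); c,sn=np.cos(YAW),np.sin(YAW); Q2=np.stack([c*Q[...,0]+sn*Q[...,1],-sn*Q[...,0]+c*Q[...,1],Q[...,2]],-1)
for nm,Q in(("before",np.load("Q1.npy")),("after",Q2)):
    x,y,z=Q[...,0],Q[...,1],Q[...,2]
    def h(a,b,e,f,lo,hi):
        j=(x>a)&(x<b)&(y>e)&(y<f)&(z>lo)&(z<hi); return j.sum(),(np.median(z[j]).round(4) if j.any() else 0)
    print(nm,"bar",h(.135,.15,-.054,-.046,.185,.2),"board",h(-.1,-.05,-.05,.0,.065,.085),"plate",h(.03,.06,-.02,.01,.08,.1),"thumb",h(.085,.103,-.06,-.04,.15,.17),"armnear",h(.066,.076,-.055,-.045,.145,.17),"armfar",h(.112,.122,-.055,-.045,.145,.17))
    j=(z>.145)&(z<.17)&(abs(y+.05)<.006)&(((x>.066)&(x<.076))|((x>.112)&(x<.122)))
    print("slope",np.polyfit(x[j],z[j],1))
E
```

```text
before bar (np.int64(171), np.float64(0.193)) board (np.int64(2025), np.float64(0.075)) plate (np.int64(787), np.float64(0.0871)) thumb (np.int64(436), np.float64(0.1587)) armnear (np.int64(123), np.float64(0.1555)) armfar (np.int64(118), np.float64(0.1539))
slope [-0.03056982  0.15691628]
after bar (np.int64(150), np.float64(0.1908)) board (np.int64(1465), np.float64(0.0728)) plate (np.int64(694), np.float64(0.0849)) thumb (np.int64(473), np.float64(0.1583)) armnear (np.int64(118), np.float64(0.1553)) armfar (np.int64(133), np.float64(0.153))
slope [-0.05032627  0.15881513]
```

```bash
python3 -c "
from h import *
print(get_state()['joint_vel'].round(3)); print(close_job())"
```

```text
[-0.001  0.036  0.067 -0.001 -0.053  0.   ]
the job is handed in; nothing more can be done
None
```

I pressed the jaw down to about 15 N, turned the handle about 88° clockwise and handed the job in; the verdict wasn't shown. From the last wrist picture the jaw is tipped about 0.05 rad and I estimate about 20 N at the foot; I did not measure the stand's shift.

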